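# Mix a capped reagent bottle in the hand-cranked inverter

### The job

Mix the amber bottle with the blue cap: without tipping it, stand it in the cradle of the hand-cranked inverter, let go, and turn the red crank handle all the way over so that the bottle is fully upside down. Keep it upside down for about two seconds, then crank it all the way back so that it stands upright in the cradle again. Leave the other bottles and everything else on the bench where they are.

Things in the scene. Friction and masses are not known exactly. Their poses are not given: they have to be found in the camera images.
- amber_bottle: the closed bottle to be mixed: amber body 56 mm diameter and 86 mm tall with a flat shoulder, neck 28 mm diameter from 86 to 108 mm, blue screw cap 38 mm diameter from 108 to 132 mm (its top); about 0.3 kg; origin at the centre of its underside, z towards the cap. It stands in the tray
- mixer: hand-cranked bottle inverter, fixed to the bench: grey base plate 170 x 160 x 8 mm with two white posts (115 mm tall, outer faces 60 mm either side of the middle in y) that carry the cradle on a horizontal axle along its y axis, 100 mm above the bench. Origin on the bench at the centre of the base; x from the cradle's open front (-x) to its back (+x), z up
- cradle (a joint): turn of the cradle about the axle: 0 = upright (stop), 3.14 = upside down (stop); growing, its top goes over towards the mixer's +x, so that the bottle lies on the back plate half way. Stiff enough (about 0.2 N m) to stay where it is left. The crank is fixed to the cradle and turns with it
- cradle_seat (a point): point on top of the cradle's floor where the centre of the bottle's underside belongs, 55 mm from the axle (45 mm above the bench when upright); axes turn with the cradle, equal to the mixer's at 0. Aluminium cradle, open at the front (-x) with flared sides, 66 mm clear between them, floor from x = -33 mm to the back plate's face at x = +33 mm
- neck_slot (a point): middle of the neck slot, 97.5 mm above the seat: a blue fork 5 mm thick (95 to 100 mm above the floor) on the cradle, slot 36 mm wide, open to the front with a flared mouth, closed 22 mm behind this point. It takes the bottle's neck between shoulder and cap: slide the bottle in from the front, its underside 1 to 7 mm above the floor. Nothing of the cradle is above the fork
- crank_grip (a point): middle of the round red crank handle: 18 mm diameter, 60 mm long, a sleeve that spins freely on its pin, parallel to the axle, 70 mm from it; with the cradle upright it is level with the axle on the mixer's -x side, 102 mm from the middle on the mixer's -y side, and goes over the top to the +x side as the cradle turns over
- tray: fixed grey tray with four closed containers, 200 x 200 mm, rim 16 mm high, floor 5 mm above the bench; origin at the centre of its underside; its places are at x, y = +-42.5 mm
- tall_bottle: white bottle, red cap, 60 mm diameter, 178 mm tall; bystander; origin at the centre of its underside, z up
- squat_jar: white jar, green lid, 68 mm diameter, 88 mm tall; bystander; origin at the centre of its underside
- clear_bottle: clear bottle with paper label and white cap, otherwise the same shape and size as the amber one; bystander; origin at the centre of its underside
- tip_box: blue pipette-tip box with clear lid, 85 x 122 x 72 mm; bystander; origin at the centre of its underside
- tube_rack: light-blue tube rack, 75 x 200 mm, 67 mm tall with its tubes; bystander; origin at the centre of its underside
- microplate: flat black and white well plate, 86 x 128 x 17 mm; bystander; origin at the centre of its underside
- pipette: white hand pipette lying on the bench, 242 mm long, 22 mm high; bystander; origin on the underside near its middle, x along it

How it is judged:
By the outcome, as a careful person would: the job done as asked, in the order asked, and still so for the second after the job is handed in, with the robot touching nothing.
It also fails if it takes over 67 s, if anything falls off the work surface, if the arm or the gripper's body presses on something with over 40 N, if the wrist force passes 120 N, or if a joint passes its speed limit or range.

### The arm

A 6-joint arm with a two-finger parallel gripper is mounted at the origin on the work surface. World frame = base frame: x ahead of the robot, y to its left, z up, the work surface at z = 0. Lengths are in mm, angles in rad, forces in N, time in s.
With the tool pointing down it reaches from about 275 to 750 mm from the base axis. Payload 10.2 kg.
Tool frame: the origin (TCP) lies on the front face of the gripper's body, between the roots of the fingers; the fingertips stand 73 mm ahead of it and the grasp point (between the pads) lies 54 mm ahead of it; z points along the fingers, y is the line along which they close (so a half turn about z gives the same grasp; the last joint's range is limited). The gripper opens to 85 mm and grips with 20 to 120 N. Pads are 22 mm wide; open, the fingers measure 114 mm over their backs; the gripper's body (76 mm by 85 mm) begins 54 mm behind the grasp point. The pads swing forward as they close: fully open they stand 13 mm farther back than shut.
Start: joints at [0.899, 0.313, 1.498, -0, 1.331, -0.223], TCP at [227.803, 473.009, 303.894] pointing down, gripper open.
Joint ranges: [-2.94, 2.94], [-0.97, 2.17], [0.19, 2.56], [-1.23, 4.37], [0.02, 3.11], [-2.88, 2.88]. Speed limits (rad/s): [2.39, 2.39, 3.01, 3.14, 3.14, 3.14].

### API

Orientations are given as a unit quaternion [w, x, y, z].
In Python, from rig import * gives the robot as it stands.
- The arm moves only by the tool step_arm, never from a script. Its argument "plan" is a list of rows, each an object with "offset": the shift along the tool's x, y, z in cm, a list of three; "rot": the turn, a rotation vector about the tool's x, y, z in degrees, a list of three; "gripper": the finger opening in cm, from 0 to 8.54. In form: [{"offset": [x, y, z], "rot": [wx, wy, wz], "gripper": gripper}, ...]. A call has 1 to 12 rows; each row is the pose to reach, as a shift and turn from the pose commanded when the call began, along the tool's axes at that moment; what a row does not reach only later rows make up. A row lasts 1/10 s, in which the tool goes at most 50 mm and 8.59 degrees, less where a joint would pass 70% of its speed; a pose out of reach is approached as far as the arm can. A call with a gripper value outside its range is refused whole. The fingers move at their own pace and stop on an object; "squeeze" is the grip in N (left out, the last holds). Time passes only in rows, so rows that repeat a pose let the fingers close. It gives the time, the measured TCP pose, the force, the opening and the grip force at its end, in the units of the state.
- sense(): the state, without advancing time (a new reading comes with each control period).
- capture(name): name is "scene" or "top" or "wrist"; returns a dict with "color" (384x512x3 uint8, red, green, blue), "depth" (384x512 float32, mm along the optical axis (not along the pixel's ray), 0 where there is no reading), "vertical_fov" (degrees; the focal length in pixels is half the picture's height over the tangent of half this angle, whatever the lens; pixels are square), "cx", "cy" (the principal point, pixels), "rvec" (rotation vector, rad) and "tvec" (3), from world to camera coordinates, as OpenCV has them; the wrist camera has in their place "mount" (4x4, takes a point from camera to tool coordinates, whose origin is the TCP and whose axes are the flange's). Camera axes: x right, y down, z forward; pixel columns grow to the right and rows downward; lengths in mm; the calibration is good to about 2 mm. A picture is of the moment at which its call begins: read the wrist's pose just before it.
- finish_job(): hands the job in; it is judged then, once.
The state is a dict: "time_s": time; "joints": joint angles; "dq": joint speeds; "tau": joint torques, N m; "eef_pos": TCP position; "ee_rot": TCP orientation; "force": force on the tool from outside, world axes, zero at the start; "wrist_torque": the same for the moment, N m; "grip_width": opening from 0.0 (shut) to 1.0 (fully open); "grip_force": force on a finger pad.
Only numpy, scipy, OpenCV 4.12 (cv2) and the standard library are available. Lean on these libraries where they do the work, as an engineer would, in place of code of your own. Each camera call takes 0.05 s, during which the arm holds its last target. There are 200 camera calls.

## Working session

There is one attempt and no reset: what is moved stays moved. The work goes in short steps, Python scripts to look and compute and a tool call to move; the robot and the scene stay as the last step left them, time stands still between calls to the robot, and variables do not carry over. Pictures are saved under pics/ and viewed, at most 10 in all, crops included, and the job is handed in when it is done.

Besides the shell and the picture viewer there is one more tool, called after "Request:" as name([rows], argument=value, ...), one row to a line, values as JSON. step_arm: Moves the arm, as the interface text tells. Its arguments: {"type":"object","properties":{"plan":{"type":"array"},"squeeze":{"type":"number"}},"required":["plan"]}

```bash
ls; mkdir -p pics; cat > h.py <<'E'
from rig import *
import numpy as np, cv2
from scipy.spatial.transform import Rotation as R
def cam(c, s=None):
    f=c["color"].shape[0]/2/np.tan(np.radians(c["vertical_fov"])/2)
    if "mount" in c:
        q=s["ee_rot"]; T=np.eye(4); T[:3,:3]=R.from_quat([q[1],q[2],q[3],q[0]]).as_matrix(); T[:3,3]=s["eef_pos"]
        M=T@np.array(c["mount"])
    else:
        Rm=cv2.Rodrigues(np.array(c["rvec"],float))[0]; M=np.eye(4); M[:3,:3]=Rm.T; M[:3,3]=-Rm.T@np.ravel(c["tvec"])
    return f,M
def cloud(c,s=None):
    f,M=cam(c,s); d=c["depth"].astype(float); v,u=np.indices(d.shape)
    P=np.stack([(u-c["cx"])/f*d,(v-c["cy"])/f*d,d],-1)@M[:3,:3].T+M[:3,3]
    P[d<=0]=np.nan
    return P
def plane(c,u,v,z,s=None):
    f,M=cam(c,s); r=M[:3,:3]@np.array([(u-c["cx"])/f,(v-c["cy"])/f,1]); o=M[:3,3]
    return o+r*(z-o[2])/r[2]
E
python3 - <<'E'
from h import *
a=capture("scene");b=capture("top")
np.savez("a.npz",**a);np.savez("b.npz",**b)
cv2.imwrite("pics/1.png",cv2.resize(a["color"][:,:,::-1],(800,600)));cv2.imwrite("pics/2.png",cv2.resize(b["color"][:,:,::-1],(800,600)))
print(sense()); print(cam(a),cam(b))
E
```

```text
pics
{'time_s': 0.1, 'joints': array([ 8.98598476e-01,  3.13357705e-01,  1.49837852e+00,  3.22480463e-05,
        1.33099523e+00, -2.23419236e-01]), 'dq': array([-1.35709893e-05, -2.64087784e-05, -2.62262568e-03, -1.03558612e-03,
        1.59414046e-03, -5.32901268e-04]), 'tau': array([ 2.69124794e-03, -4.12898934e+01, -2.60140228e+01, -1.02023962e-04,
        3.03885572e-03, -7.94767431e-06]), 'eef_pos': array([227.69552871, 472.88229512, 303.40430013]), 'ee_rot': array([-2.60660064e-04,  2.22514727e-01,  9.74929162e-01, -5.06472288e-04]), 'force': array([-0.22814583,  0.15226118,  0.81795581]), 'wrist_torque': array([-0.04272086,  0.01155819, -0.04140981]), 'grip_force': 0.0, 'grip_width': 1.0025004924172796}
(np.float64(447.48018573221367), array([[-4.00016268e-01,  5.09863842e-01, -7.61594280e-01,
         1.74145984e+03],
       [ 9.16306867e-01,  2.39894575e-01, -3.20674787e-01,
         5.02669733e+02],
       [ 1.92018567e-02, -8.26129200e-01, -5.63153472e-01,
         9.88269760e+02],
       [ 0.00000000e+00,  0.00000000e+00,  0.00000000e+00,
         1.00000000e+00]])) (np.float64(474.42654211607794), array([[ 1.87354754e-02, -9.93974510e-01,  1.07998401e-01,
         4.14134011e+02],
       [-9.99706126e-01, -2.02855999e-02, -1.32724157e-02,
         8.07537035e+00],
       [ 1.53832553e-02, -1.07717998e-01, -9.94062467e-01,
         1.54718455e+03],
       [ 0.00000000e+00,  0.00000000e+00,  0.00000000e+00,
         1.00000000e+00]]))
```

View pics/1.png

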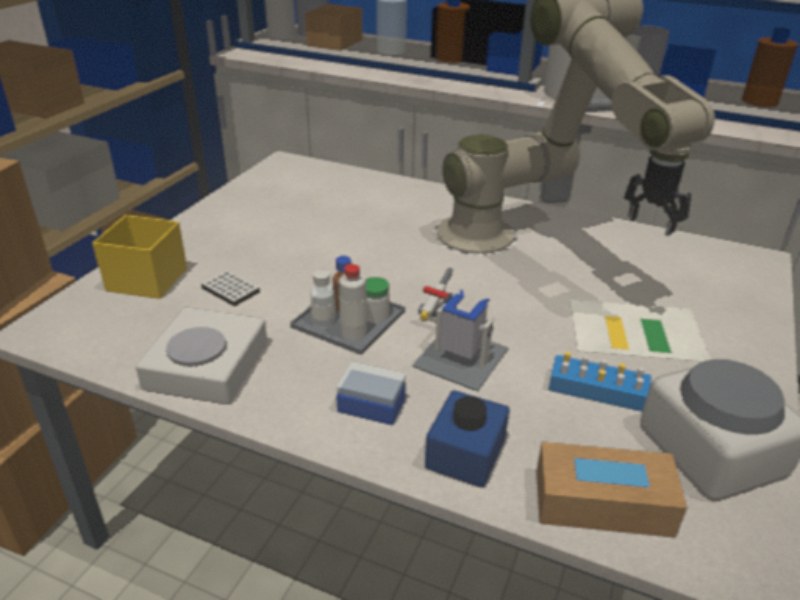

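View pics/2.png

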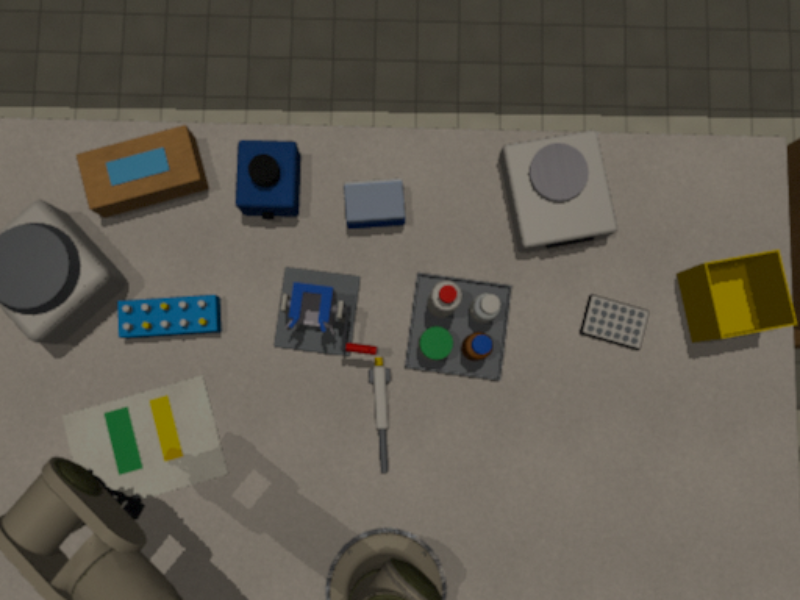

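Scene view: mixer at about (460,335) with the red crank at (437,292), and the tray at (350,315). Top view: amber's blue cap at (479,345), blue fork at (312,300), red crank at (361,349), base plate spanning (275–360, 268–355), squat jar at (435,343), clear bottle at (487,305), and the pipette's yellow end at (379,362).

```bash
python3 - <<'E'
from h import *
b=dict(np.load("b.npz")); hsv=cv2.cvtColor(b["color"],cv2.COLOR_RGB2HSV); P=cloud(b)
def m(lo,hi,box):
    k=cv2.inRange(hsv,np.array(lo),np.array(hi)); z=np.zeros_like(k); x0,y0,x1,y1=[int(t*.64) for t in box]; z[y0:y1,x0:x1]=k[y0:y1,x0:x1]; return z
def cen(k,z,n):
    v,u=np.nonzero(k); print(n,len(u),plane(b,u.mean(),v.mean(),z).round(1), np.nanmedian(P[v,u],0).round(1)); return np.c_[u,v].astype(np.float32)
cen(m((105,120,60),(125,255,255),(455,325,505,370)),137,"ambercap")
q=cen(m((0,150,80),(8,255,255),(335,335,385,365)),109,"crank")
r=cv2.minAreaRect(q);print(r,[plane(b,*p,105)[:2].round(1) for p in cv2.boxPoints(r)])
cen(m((105,120,60),(125,255,255),(280,270,350,340)),145,"fork")
cen(m((50,100,50),(80,255,255),(410,320,460,370)),93,"jar lid")
cen(m((0,150,80),(8,255,255),(425,275,470,315)),183,"tallcap")
# base plate & tray by height
for n,box,z0,z1 in(("base",(265,258,370,365),4,12),("tray",(400,265,520,390),3,22)):
    k=np.zeros(P.shape[:2],np.uint8); x0,y0,x1,y1=[int(t*.64) for t in box]
    g=b["color"].astype(int).max(-1)<125
    zz=P[...,2]; k[y0:y1,x0:x1]=(g)[y0:y1,x0:x1]
    k=cv2.morphologyEx(k,cv2.MORPH_OPEN,np.ones((3,3)))
    v,u=np.nonzero(k); r=cv2.minAreaRect(np.c_[u,v].astype(np.float32)); pts=[plane(b,*p,(8 if n=="base" else 16))[:2] for p in cv2.boxPoints(r)]
    print(n,r,np.round(pts,1).tolist(),np.mean(pts,0).round(1))
E
```

```text
ambercap 124 [ 492.9 -173.   137. ] [ 493.  -173.1  134.5]
crank 95 [481.5  57.9 109. ] [481.   57.3 106.8]
((230.53997802734375, 222.71998596191406), (19.374725341796875, 4.949747562408447), 8.130102157592773) [array([477.9,  88.6]), array([492.8,  86.9]), array([485.6,  28.5]), array([470.7,  30.3])]
fork 424 [565.8 154.1 145. ] [569.6 153.6 143.7]
jar lid 362 [496.2 -89.   93. ] [496.4 -89.2  91.6]
tallcap 97 [ 582.1 -102.8  183. ] [ 582.  -102.7  181.3]
base ((202.0, 198.5), (67.0, 66.0), 90.0) [[671.3, 268.0], [675.9, 51.9], [456.6, 46.8], [452.5, 259.6]] [564.1 156.6]
tray ((293.5, 208.5), (79.0, 75.0), 90.0) [[662.8, -17.2], [668.0, -262.7], [411.0, -263.0], [406.5, -21.9]] [ 537.1 -141.2]
```

```bash
cat >> h.py <<'E'
def go(p,ydir=None,tilt=0):
    """offset cm / rot deg in tool axes to reach TCP p, tool down with its y along angle ydir (deg from world x)"""
    s=sense(); q=s["ee_rot"]; A=R.from_quat([q[1],q[2],q[3],q[0]])
    o=A.inv().apply(np.array(p)-s["eef_pos"])/10
    if ydir is None: B=A
    else:
        t=np.radians(ydir); y=np.array([np.cos(t),np.sin(t),0]); z=np.array([0,0,-1.]); B=R.from_matrix(np.c_[np.cross(y,z),y,z])
    print("offset",o.round(2).tolist(),"rot",np.degrees((A.inv()*B).as_rotvec()).round(2).tolist())
E
python3 - <<'E'
from h import *
w=capture("wrist"); print(np.round(w["mount"],2),w["vertical_fov"])
go([470,140,350],83.5); go([430,-165,330],83.5)
E
```

```text
[[  0.    -0.97  -0.26  65.38]
 [  1.     0.     0.    -1.31]
 [ -0.    -0.26   0.97 -69.97]
 [  0.     0.     0.     1.  ]] 60.16333132297693
offset [-36.27, -19.49, -4.64] rot [-0.05, -0.02, -19.21]
offset [-45.9, -48.7, -2.62] rot [-0.05, -0.02, -19.21]
```

Request:
step_arm([
  {"offset": [-36.3, -19.5, -4.6], "rot": [0, 0, -19.2], "gripper": 8.5},
  {"offset": [-36.3, -19.5, -4.6], "rot": [0, 0, -19.2], "gripper": 8.5},
  {"offset": [-36.3, -19.5, -4.6], "rot": [0, 0, -19.2], "gripper": 8.5},
  {"offset": [-36.3, -19.5, -4.6], "rot": [0, 0, -19.2], "gripper": 8.5},
  {"offset": [-36.3, -19.5, -4.6], "rot": [0, 0, -19.2], "gripper": 8.5},
  {"offset": [-36.3, -19.5, -4.6], "rot": [0, 0, -19.2], "gripper": 8.5},
  {"offset": [-36.3, -19.5, -4.6], "rot": [0, 0, -19.2], "gripper": 8.5},
  {"offset": [-36.3, -19.5, -4.6], "rot": [0, 0, -19.2], "gripper": 8.5},
  {"offset": [-36.3, -19.5, -4.6], "rot": [0, 0, -19.2], "gripper": 8.5},
  {"offset": [-36.3, -19.5, -4.6], "rot": [0, 0, -19.2], "gripper": 8.5},
  {"offset": [-36.3, -19.5, -4.6], "rot": [0, 0, -19.2], "gripper": 8.5},
  {"offset": [-36.3, -19.5, -4.6], "rot": [0, 0, -19.2], "gripper": 8.5},
])

```text
time_s: 1.35
eef_pos: [469.7, 140.6, 349.7]
ee_rot: [-0.0, 0.056, 0.998, 0.0]
force: [-0.8, -0.4, -0.4]
grip_width: 0.993
grip_force: 0.0
```

```bash
python3 - <<'E'
from h import *
s=sense(); w=capture("wrist"); np.savez("w1.npz",**w); np.save("w1s.npy",np.r_[s["eef_pos"],s["ee_rot"]])
cv2.imwrite("pics/3.png",cv2.resize(w["color"][:,:,::-1],(800,600)))
hsv=cv2.cvtColor(w["color"],cv2.COLOR_RGB2HSV); P=cloud(w,s)
for n,lo,hi,z in(("red",(0,150,60),(8,255,255),109),("blue",(105,120,50),(125,255,255),145)):
    k=cv2.inRange(hsv,np.array(lo),np.array(hi)); N,L,st,c=cv2.connectedComponentsWithStats(k)
    for i in range(1,N):
        if st[i,4]>60:
            v,u=np.nonzero(L==i); r=cv2.minAreaRect(np.c_[u,v].astype(np.float32))
            print(n,st[i],plane(w,*c[i],z,s).round(1),np.nanmedian(P[v,u],0).round(1),np.round([plane(w,*p,z,s)[:2] for p in cv2.boxPoints(r)],1).tolist())
go([430,-165,330],83.5)
print(s["time_s"],s["eef_pos"])
E
```

```text
red [141 183  62  16 965] [478.   58.8 109. ] [478.1  58.1 107.6] [[467.3, 30.7], [473.9, 89.2], [488.8, 86.9], [482.1, 27.7]]
blue [ 239  224   85   87 3977] [561.3 154.6 145. ] [564.1 152.7 144.9] [[506.3, 122.6], [514.6, 196.3], [601.6, 191.2], [592.6, 111.9]]
offset [0.52, -30.83, 1.98] rot [0.0, -0.01, 0.07]
1.35 [469.65623904 140.64018572 349.73183067]
```

View pics/3.png

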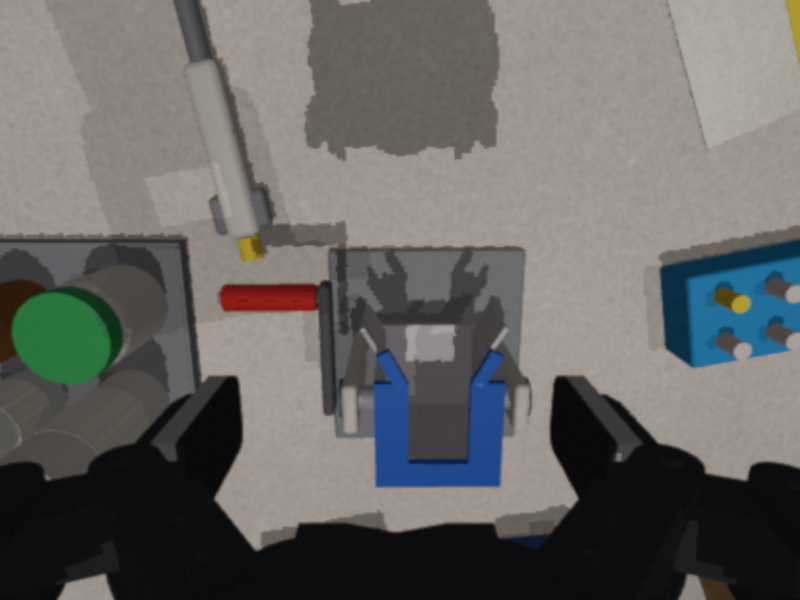

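Wrist view: the mixer is nearly square with the picture. The blue fork's slot runs from u≈409 to 468 and is closed at v≈461, the base front edge is (330,249)–(524,247), and the red handle runs (220,297)–(318,296). The squat jar's green lid is at (68,335).

```bash
python3 - <<'E'
from h import *
w=dict(np.load("w1.npz")); a=np.load("w1s.npy"); s=dict(eef_pos=a[:3],ee_rot=a[3:])
for n,u,v,z in(("slotL",409,461,145),("slotR",468,461,145),("slotL2",409,400,145),("slotR2",468,400,145),("rearL",376,487,145),("rearR",500,486,145),("baseL",330,249,8),("baseR",524,247,8)):
    print(n,plane(w,u*.64,v*.64,z,s).round(1)[:2])
hsv=cv2.cvtColor(w["color"],cv2.COLOR_RGB2HSV)
k=cv2.inRange(hsv,np.array((105,120,50)),np.array((125,255,255)))>0
for v in (262,275,288): # slot edges per row
    u=np.nonzero(k[v,220:340])[0]+220; g=np.argmax(np.diff(u)); L,Rr=plane(w,u[g]+.5,v,145,s),plane(w,u[g+1]-.5,v,145,s); print(v,u[0],u[g],u[g+1],u[-1],((L+Rr)/2).round(1),np.hypot(*(Rr-L)[:2]).round(1))
E
```

```text
slotL [579.  135.1]
slotR [583.  170.3]
slotL2 [539.2 139.3]
slotR2 [543.1 173.3]
rearL [594.6 113.3]
rearR [602.4 188.3]
baseL [467.7  86.6]
baseR [483.6 241.5]
262 240 261 300 322 [547.1 155.7 145. ] 34.6
275 240 261 300 321 [560.2 154.5 145. ] 35.0
288 240 261 299 320 [573.6 152.8 145. ] 34.5
```

Request:
step_arm([
  {"offset": [0.5, -30.8, 2], "rot": [0, 0, 0], "gripper": 8.5},
  {"offset": [0.5, -30.8, 2], "rot": [0, 0, 0], "gripper": 8.5},
  {"offset": [0.5, -30.8, 2], "rot": [0, 0, 0], "gripper": 8.5},
  {"offset": [0.5, -30.8, 2], "rot": [0, 0, 0], "gripper": 8.5},
  {"offset": [0.5, -30.8, 2], "rot": [0, 0, 0], "gripper": 8.5},
  {"offset": [0.5, -30.8, 2], "rot": [0, 0, 0], "gripper": 8.5},
  {"offset": [0.5, -30.8, 2], "rot": [0, 0, 0], "gripper": 8.5},
  {"offset": [0.5, -30.8, 2], "rot": [0, 0, 0], "gripper": 8.5},
  {"offset": [0.5, -30.8, 2], "rot": [0, 0, 0], "gripper": 8.5},
])

```text
time_s: 2.3
eef_pos: [430.6, -164.2, 330.0]
ee_rot: [0.0, 0.056, 0.998, 0.0]
force: [-0.2, 0.5, -0.5]
grip_width: 1.001
grip_force: 0.0
```

```bash
python3 - <<'E'
from h import *
s=sense(); w=capture("wrist")
cv2.imwrite("pics/4.png",cv2.resize(w["color"][:,:,::-1],(800,600)))
hsv=cv2.cvtColor(w["color"],cv2.COLOR_RGB2HSV); P=cloud(w,s)
for n,lo,hi,z in(("blue",(105,120,50),(125,255,255),137),):
    k=cv2.inRange(hsv,np.array(lo),np.array(hi)); N,L,st,c=cv2.connectedComponentsWithStats(k)
    for i in range(1,N):
        if st[i,4]>60:
            v,u=np.nonzero(L==i); print(n,st[i],c[i],plane(w,*c[i],z,s).round(1),np.nanmedian(P[v,u],0).round(1), np.nanmean(P[v,u],0).round(1))
print(s["time_s"],s["eef_pos"])
E
```

```text
blue [ 230  225   43   48 1615] [250.83281734 248.774613  ] [ 486.7 -173.8  137. ] [ 487.5 -174.   135.7] [ 488.4 -174.1  133.3]
blue [435 368  33  16 354] [449.74858757 376.57062147] [641.9   2.3 137. ] [740.3  59.2  44.6] [740.5  59.4  43.3]
2.3 [ 430.56881982 -164.20412914  330.03893745]
```

View pics/4.png

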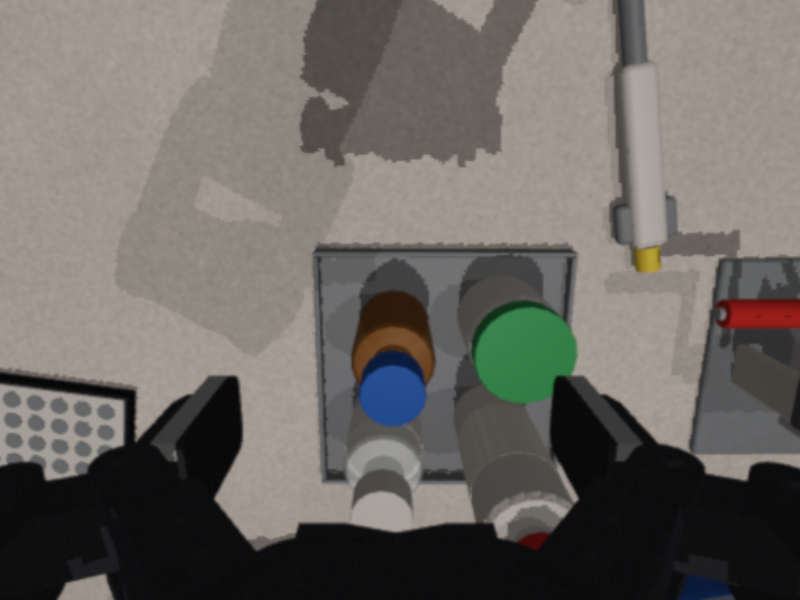

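Tray close-up: amber cap top centred at (393,395) with radius ≈32, green lid at (525,353), and a clear bottle behind it at (385,470). The finger path is free.

Request:
step_arm([
  {"offset": [-6.1, -0.3, 0], "rot": [0, 0, 0], "gripper": 8.0},
  {"offset": [-6.1, -0.3, 2], "rot": [0, 0, 0], "gripper": 7.5},
  {"offset": [-6.1, -0.3, 6], "rot": [0, 0, 0], "gripper": 7.0},
  {"offset": [-6.1, -0.3, 9], "rot": [0, 0, 0], "gripper": 7.0},
  {"offset": [-6.1, -0.3, 9], "rot": [0, 0, 0], "gripper": 7.0},
  {"offset": [-6.1, -0.3, 9], "rot": [0, 0, 0], "gripper": 7.0},
])

```text
time_s: 2.95
eef_pos: [491.2, -174.6, 241.1]
ee_rot: [0.0, 0.056, 0.998, -0.0]
force: [0.1, 0.8, 1.5]
grip_width: 0.818
grip_force: 0.0
```

```bash
python3 - <<'E'
from h import *
s=sense(); w=capture("wrist")
cv2.imwrite("pics/5.png",cv2.resize(w["color"][:,:,::-1],(800,600)))
P=cloud(w,s); hsv=cv2.cvtColor(w["color"],cv2.COLOR_RGB2HSV)
k=cv2.inRange(hsv,np.array((105,120,50)),np.array((125,255,255)))>0
k&=(np.hypot(P[...,0]-490,P[...,1]+174)<30)
q=P[k]; print(np.percentile(q[:,2],[5,50,95])); t=k&(P[...,2]>np.percentile(q[:,2],50)-3)
v,u=np.nonzero(t); (c,r)=cv2.minEnclosingCircle(np.c_[u,v].astype(np.float32)); print(c,r,plane(w,*c,137,s).round(1),P[t].mean(0).round(1))
print(s["time_s"],s["eef_pos"])
E
```

```text
[125.75540652 135.79628166 136.86711643]
(255.75389099121094, 220.99913024902344) 32.99742889404297 [ 489.8 -174.3  137. ] [ 490.4 -174.2  135.9]
2.95 [ 491.17340784 -174.56596104  241.07055288]
```

View pics/5.png

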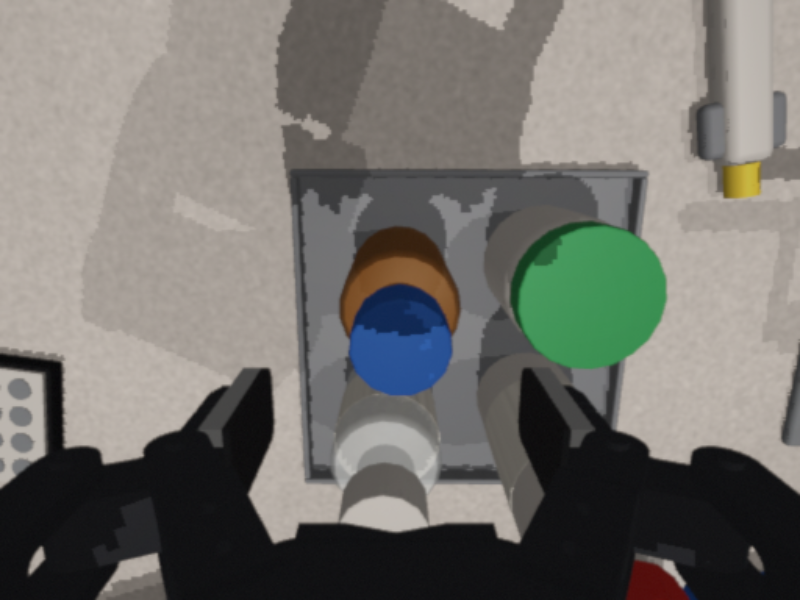

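Cap top is centred between the pads at (400,345), within 1 mm. Descending and gripping.

Request:
step_arm([
  {"offset": [0.1, 0, 3], "rot": [0, 0, 0], "gripper": 7.0},
  {"offset": [0.1, 0, 5.6], "rot": [0, 0, 0], "gripper": 7.0},
  {"offset": [0.1, 0, 5.6], "rot": [0, 0, 0], "gripper": 7.0},
  {"offset": [0.1, 0, 5.6], "rot": [0, 0, 0], "gripper": 5},
  {"offset": [0.1, 0, 5.6], "rot": [0, 0, 0], "gripper": 3},
  {"offset": [0.1, 0, 5.6], "rot": [0, 0, 0], "gripper": 3},
  {"offset": [0.1, 0, 5.6], "rot": [0, 0, 0], "gripper": 3},
  {"offset": [0.1, 0, 5.6], "rot": [0, 0, 0], "gripper": 3},
  {"offset": [0.1, 0, 5.6], "rot": [0, 0, 0], "gripper": 3},
  {"offset": [0.1, 0, 5.6], "rot": [0, 0, 0], "gripper": 3},
], squeeze=40)

```text
time_s: 4.0
eef_pos: [490.5, -175.6, 186.1]
ee_rot: [0.002, 0.057, 0.998, -0.001]
force: [0.4, 1.9, 7.5]
grip_width: 0.429
grip_force: 39.4
```

Request:
step_arm([
  {"offset": [0, 0, -0.5], "rot": [0, 0, 0], "gripper": 3},
  {"offset": [0, 0, -2], "rot": [0, 0, 0], "gripper": 3},
  {"offset": [0, 0, -4.5], "rot": [0, 0, 0], "gripper": 3},
  {"offset": [0, 0, -7], "rot": [0, 0, 0], "gripper": 3},
  {"offset": [0, 0, -9.5], "rot": [0, 0, 0], "gripper": 3},
  {"offset": [0, 0, -12], "rot": [0, 0, 0], "gripper": 3},
  {"offset": [0, 0, -14], "rot": [0, 0, 0], "gripper": 3},
  {"offset": [0, 0, -15], "rot": [0, 0, 0], "gripper": 3},
  {"offset": [0, 0, -15], "rot": [0, 0, 0], "gripper": 3},
])

```text
time_s: 4.9
eef_pos: [489.7, -175.5, 335.1]
ee_rot: [0.001, 0.057, 0.998, -0.001]
force: [-0.5, 0.5, -4.0]
grip_width: 0.431
grip_force: 40.6
```

```bash
python3 - <<'E'
from h import *
s=sense(); print(s["grip_width"],s["grip_force"],s["force"],s["eef_pos"]); go([451,167,336],83.8)
E
```

```text
0.4305033429204513 40.59787631034851 [-0.51160924  0.46861128 -3.95593264] [ 489.7181962  -175.47353086  335.08108746]
offset [7.73, 33.59, -0.14] rot [-0.06, 0.12, -0.31]
```

Request:
step_arm([
  {"offset": [0.5, 2, -0.1], "rot": [0, 0, -0.3], "gripper": 3},
  {"offset": [1.2, 5, -0.1], "rot": [0, 0, -0.3], "gripper": 3},
  {"offset": [2.0, 9, -0.1], "rot": [0, 0, -0.3], "gripper": 3},
  {"offset": [3, 13, -0.1], "rot": [0, 0, -0.3], "gripper": 3},
  {"offset": [4, 17, -0.1], "rot": [0, 0, -0.3], "gripper": 3},
  {"offset": [5, 21, -0.1], "rot": [0, 0, -0.3], "gripper": 3},
  {"offset": [6, 25, -0.1], "rot": [0, 0, -0.3], "gripper": 3},
  {"offset": [6.8, 29, -0.1], "rot": [0, 0, -0.3], "gripper": 3},
  {"offset": [7.4, 32, -0.1], "rot": [0, 0, -0.3], "gripper": 3},
  {"offset": [7.7, 33.4, -0.1], "rot": [0, 0, -0.3], "gripper": 3},
  {"offset": [7.7, 33.6, -0.1], "rot": [0, 0, -0.3], "gripper": 3},
  {"offset": [7.7, 33.6, -0.1], "rot": [0, 0, -0.3], "gripper": 3},
])

```text
time_s: 6.1
eef_pos: [451.1, 167.0, 334.1]
ee_rot: [-0.001, 0.054, 0.999, -0.0]
force: [0.1, -0.3, -3.3]
grip_width: 0.429
grip_force: 41.0
```

```bash
python3 - <<'E'
from h import *
s=sense(); w=capture("wrist"); a=capture("scene"); 
im=np.hstack([cv2.resize(w["color"],(400,300)),cv2.resize(a["color"][140:260,210:370],(400,300),interpolation=cv2.INTER_CUBIC)])
cv2.imwrite("pics/6.png",im[:,:,::-1])
P=cloud(w,s);hsv=cv2.cvtColor(w["color"],cv2.COLOR_RGB2HSV)
k=cv2.inRange(hsv,np.array((105,120,40)),np.array((125,255,255)))>0
k&=(P[...,2]>250); q=P[k]; print(len(q),np.percentile(q[:,2],[5,50,95])); t=k&(P[...,2]>np.percentile(q[:,2],60)-3); print(P[t].mean(0).round(1))
Pa=cloud(a);h2=cv2.cvtColor(a["color"],cv2.COLOR_RGB2HSV); k=cv2.inRange(h2,np.array((5,120,30)),np.array((20,255,255)))>0
k&=(np.hypot(Pa[...,0]-451,Pa[...,1]-167)<60)&(Pa[...,2]>100); print(k.sum(), np.percentile(Pa[k],[1,50,99],axis=0).round(1))
print(s["time_s"],s["eef_pos"])
go([451,167,231],83.8)
E
```

```text
7404 [270.16208617 284.06382259 285.21704802]
[450.1 165.8 284.9]
93 [[445.4 147.9 233.1]
 [463.8 171.1 238.9]
 [478.7 192.  255.2]]
6.1 [451.08476023 167.0154964  334.05782608]
offset [0.03, 0.06, 10.34] rot [-0.03, -0.05, -0.07]
```

View pics/6.png

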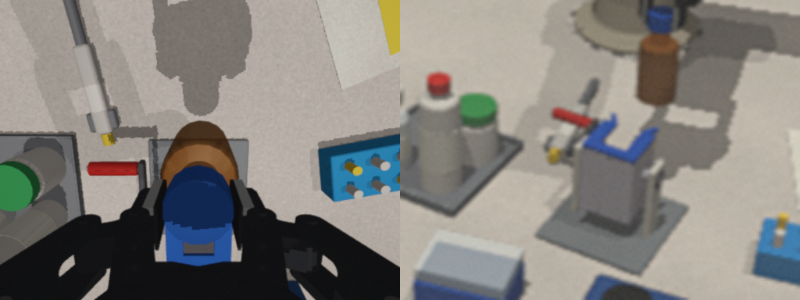

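Left (wrist): the bottle hangs centred and upright in front of the slot (cap at 197,205; fork at 198,250). Right (scene): the bottle at (658,70) is vertical and clear of the fork at (620,135).

Request:
step_arm([
  {"offset": [0, 0.1, 1], "rot": [0, 0, 0], "gripper": 3},
  {"offset": [0, 0.1, 3], "rot": [0, 0, 0], "gripper": 3},
  {"offset": [0, 0.1, 5.5], "rot": [0, 0, 0], "gripper": 3},
  {"offset": [0, 0.1, 8], "rot": [0, 0, 0], "gripper": 3},
  {"offset": [0, 0.1, 9.8], "rot": [0, 0, 0], "gripper": 3},
  {"offset": [0, 0.1, 10.4], "rot": [0, 0, 0], "gripper": 3},
  {"offset": [0, 0.1, 10.4], "rot": [0, 0, 0], "gripper": 3},
  {"offset": [0, 0.1, 10.4], "rot": [0, 0, 0], "gripper": 3},
])

```text
time_s: 7.0
eef_pos: [451.7, 168.0, 231.6]
ee_rot: [0.001, 0.054, 0.999, 0.0]
force: [-0.5, -0.6, -3.8]
grip_width: 0.429
grip_force: 40.9
```

```bash
python3 - <<'E'
from h import *
s=sense(); print(s["eef_pos"]); go([561,155.5,229.6],83.8); go([511,161,229.6],83.8)
E
```

```text
[451.74238751 167.97818566 231.63480501]
offset [-11.0, -0.05, 0.22] rot [0.02, 0.08, -0.03]
offset [-5.97, -0.05, 0.21] rot [0.02, 0.08, -0.03]
```

Request:
step_arm([
  {"offset": [-1, 0, 0.15], "rot": [0, 0, 0], "gripper": 3},
  {"offset": [-2.5, 0, 0.15], "rot": [0, 0, 0], "gripper": 3},
  {"offset": [-4, 0, 0.15], "rot": [0, 0, 0], "gripper": 3},
  {"offset": [-5, 0, 0.15], "rot": [0, 0, 0], "gripper": 3},
  {"offset": [-6, 0, 0.15], "rot": [0, 0, 0], "gripper": 3},
  {"offset": [-6, 0, 0.15], "rot": [0, 0, 0], "gripper": 3},
  {"offset": [-6, 0, 0.15], "rot": [0, 0, 0], "gripper": 3},
])

```text
time_s: 7.7
eef_pos: [510.8, 161.7, 229.3]
ee_rot: [-0.0, 0.054, 0.999, -0.0]
force: [-1.1, 0.8, -2.9]
grip_width: 0.427
grip_force: 41.0
```

```bash
python3 - <<'E'
from h import *
s=sense(); w=capture("wrist")
cv2.imwrite("pics/7.png",cv2.resize(w["color"][:,:,::-1],(800,600)))
print(s["eef_pos"],s["force"]); go([561,155.5,229.6],83.8)
E
```

```text
[510.8122495  161.67941605 229.31851672] [-1.12069541  0.81070019 -2.89843222]
offset [-5.08, -0.08, -0.03] rot [-0.0, -0.03, -0.01]
```

View pics/7.png

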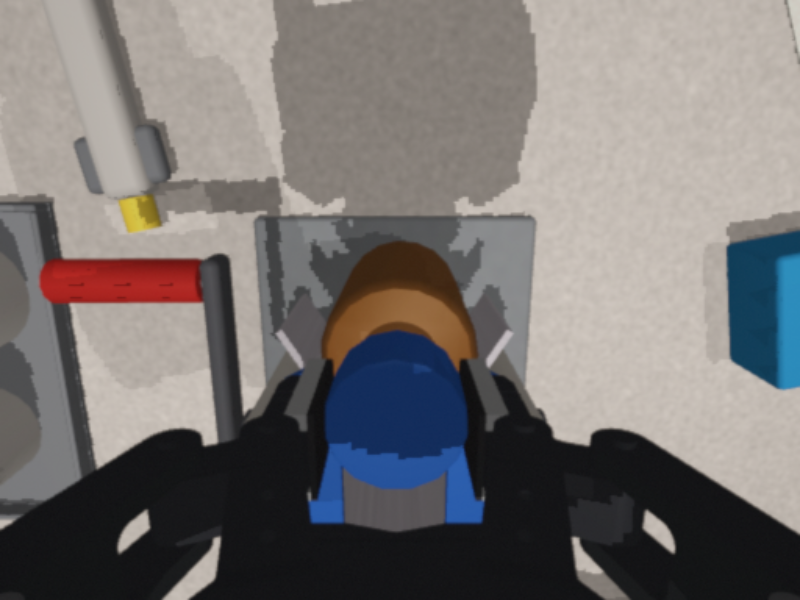

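The bottle is centred between the cradle's flares (278 and 512, middle 395; bottle ≈399). Sliding in with a 1 mm correction.

Request:
step_arm([
  {"offset": [-0.8, -0.1, 0], "rot": [0, 0, 0], "gripper": 3},
  {"offset": [-1.8, -0.1, 0], "rot": [0, 0, 0], "gripper": 3},
  {"offset": [-2.8, -0.1, 0], "rot": [0, 0, 0], "gripper": 3},
  {"offset": [-3.8, -0.1, 0], "rot": [0, 0, 0], "gripper": 3},
  {"offset": [-4.6, -0.1, 0], "rot": [0, 0, 0], "gripper": 3},
  {"offset": [-5.0, -0.1, 0], "rot": [0, 0, 0], "gripper": 3},
  {"offset": [-5.1, -0.1, 0], "rot": [0, 0, 0], "gripper": 3},
  {"offset": [-5.1, -0.1, 0], "rot": [0, 0, 0], "gripper": 3},
])

```text
time_s: 8.55
eef_pos: [561.5, 155.2, 229.3]
ee_rot: [-0.0, 0.054, 0.999, -0.0]
force: [0.3, -1.2, -2.8]
grip_width: 0.431
grip_force: 41.0
```

Request:
step_arm([
  {"offset": [0, 0, 0.1], "rot": [0, 0, 0], "gripper": 3},
  {"offset": [0, 0, 0.2], "rot": [0, 0, 0], "gripper": 3},
  {"offset": [0, 0, 0.3], "rot": [0, 0, 0], "gripper": 3},
  {"offset": [0, 0, 0.3], "rot": [0, 0, 0], "gripper": 3},
  {"offset": [0, 0, 0.3], "rot": [0, 0, 0], "gripper": 3},
])

```text
time_s: 9.05
eef_pos: [561.8, 155.2, 227.2]
ee_rot: [0.001, 0.054, 0.999, 0.0]
force: [-0.1, 1.3, 6.6]
grip_width: 0.428
grip_force: 41.7
```

Seated (contact force +6.6 N). Releasing and rising.

Request:
step_arm([
  {"offset": [0, 0, 0], "rot": [0, 0, 0], "gripper": 4.5},
  {"offset": [0, 0, 0], "rot": [0, 0, 0], "gripper": 6},
  {"offset": [0, 0, 0], "rot": [0, 0, 0], "gripper": 7},
  {"offset": [0, 0, 0], "rot": [0, 0, 0], "gripper": 7},
  {"offset": [0, 0, 0], "rot": [0, 0, 0], "gripper": 7},
  {"offset": [0, 0, -2], "rot": [0, 0, 0], "gripper": 7},
  {"offset": [0, 0, -5], "rot": [0, 0, 0], "gripper": 7},
  {"offset": [0, 0, -10], "rot": [0, 0, 0], "gripper": 7},
  {"offset": [0, 0, -12], "rot": [0, 0, 0], "gripper": 7},
  {"offset": [4, 0, -12], "rot": [0, 0, 0], "gripper": 7},
  {"offset": [4, 0, -12], "rot": [0, 0, 0], "gripper": 7},
  {"offset": [4, 0, -12], "rot": [0, 0, 0], "gripper": 7},
])

```text
time_s: 10.25
eef_pos: [521.5, 159.6, 346.7]
ee_rot: [0.0, 0.054, 0.999, 0.0]
force: [0.8, -0.1, -0.7]
grip_width: 0.82
grip_force: 0.0
```

```bash
python3 - <<'E'
from h import *
s=sense(); w=capture("wrist")
cv2.imwrite("pics/8.png",cv2.resize(w["color"][:,:,::-1],(800,600)))
P=cloud(w,s);hsv=cv2.cvtColor(w["color"],cv2.COLOR_RGB2HSV)
k=cv2.inRange(hsv,np.array((105,120,40)),np.array((125,255,255)))>0
t=k&(P[...,2]>168); print(np.nanmean(P[t],0).round(1))
k=cv2.inRange(hsv,np.array((0,150,60)),np.array((8,255,255)))
v,u=np.nonzero(k); t=(k>0)&(P[...,2]>103); print("handle top",np.nanmean(P[t],0).round(1),np.nanpercentile(P[t],[2,98],axis=0).round(1).tolist())
r=cv2.minAreaRect(np.c_[u,v].astype(np.float32)); print(np.round([plane(w,*p,104,s)[:2] for p in cv2.boxPoints(r)],1).tolist())
print(s["eef_pos"],s["joints"],s["time_s"])
E
```

```text
[559.3 157.6 180.4]
handle top [479.3  58.6 107.3] [[470.7, 30.2, 104.0], [488.5, 86.8, 109.8]]
[[483.6, 25.5], [469.0, 28.8], [475.5, 89.0], [490.2, 86.5]]
[521.53571337 159.57776705 346.73844589] [ 8.20652160e-02  3.31615203e-01  1.36057676e+00 -6.17728396e-05
  1.44876134e+00 -1.38056292e+00] 10.25
```

View pics/8.png

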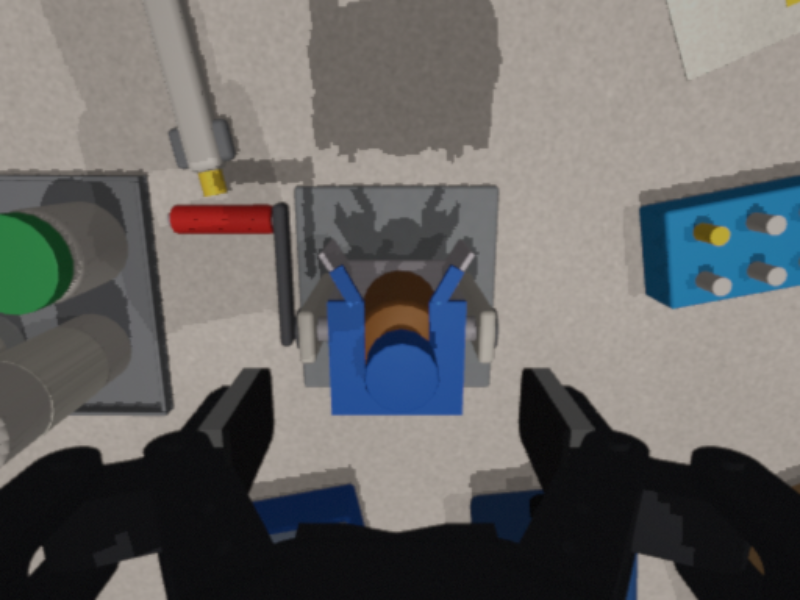

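The bottle stands in the cradle with the cap at (402,365) over the fork, neck in the slot. The handle runs (171,219)–(275,219). The gripper is clear.

```bash
python3 - <<'E'
from h import *
s=sense(); w=capture("wrist"); P=cloud(w,s)
for u,v in((345,340),(450,340),(402,365),(390,360),(410,375),(400,405)): print(u,v,P[int(v*.64),int(u*.64)].round(1))
go([479.2,53.5,230],-6.2)
E
```

```text
345 340 [549.6 126.3 145.5]
450 340 [555.9 184.8 145.6]
402 365 [555.1 157.5 176.3]
390 360 [551.9 151.6 176.5]
410 375 [561.  160.8 177.2]
400 405 [576.3 154.5 177.8]
offset [3.15, -10.99, 11.64] rot [0.02, 0.02, 89.97]
```

Request:
step_arm([
  {"offset": [3.2, -5, 0], "rot": [0, 0, 12], "gripper": 6},
  {"offset": [3.2, -9, 0], "rot": [0, 0, 24], "gripper": 5},
  {"offset": [3.2, -11, 2], "rot": [0, 0, 36], "gripper": 5},
  {"offset": [3.2, -11, 5], "rot": [0, 0, 48], "gripper": 5},
  {"offset": [3.2, -11, 8], "rot": [0, 0, 60], "gripper": 5},
  {"offset": [3.2, -11, 11.6], "rot": [0, 0, 72], "gripper": 5},
  {"offset": [3.2, -11, 11.6], "rot": [0, 0, 90], "gripper": 5},
  {"offset": [3.2, -11, 11.6], "rot": [0, 0, 90], "gripper": 5},
  {"offset": [3.2, -11, 11.6], "rot": [0, 0, 90], "gripper": 5},
  {"offset": [3.2, -11, 11.6], "rot": [0, 0, 90], "gripper": 5},
  {"offset": [3.2, -11, 11.6], "rot": [0, 0, 90], "gripper": 5},
  {"offset": [3.2, -11, 11.6], "rot": [0, 0, 90], "gripper": 5},
])

```text
time_s: 11.55
eef_pos: [478.7, 53.3, 230.2]
ee_rot: [0.0, 0.745, 0.667, 0.0]
force: [0.5, 0.4, 0.6]
grip_width: 0.583
grip_force: 0.0
```

```bash
python3 - <<'E'
from h import *
s=sense(); w=capture("wrist"); P=cloud(w,s);hsv=cv2.cvtColor(w["color"],cv2.COLOR_RGB2HSV)
k=cv2.inRange(hsv,np.array((0,150,60)),np.array((8,255,255)))
k=(k>0)&(np.hypot(P[...,0]-479,P[...,1]-58)<50); v,u=np.nonzero(k); r=cv2.minAreaRect(np.c_[u,v].astype(np.float32)); q=np.array([plane(w,*p,104,s)[:2] for p in cv2.boxPoints(r)]);print(len(u),q.round(1).tolist(),q.mean(0).round(1),np.nanmean(P[k],0).round(1))
print(s["eef_pos"],s["joints"]); go([479.2,53.5,153],-6.2)
E
```

```text
2484 [[475.1, 88.6], [491.1, 86.9], [485.1, 25.8], [467.9, 27.7]] [479.8  57.3] [480.   59.5 107.2]
[478.74838739  53.30535805 230.20585765] [-1.32959975e-01  2.93141313e-01  1.72928303e+00  1.13451270e-05
  1.11913362e+00 -2.36230155e-02]
offset [0.02, 0.06, 7.72] rot [-0.0, 0.0, 0.07]
```

Request:
step_arm([
  {"offset": [0, 0.1, 3], "rot": [0, 0, 0], "gripper": 5},
  {"offset": [0, 0.1, 6], "rot": [0, 0, 0], "gripper": 5},
  {"offset": [0, 0.1, 7.7], "rot": [0, 0, 0], "gripper": 5},
  {"offset": [0, 0.1, 7.7], "rot": [0, 0, 0], "gripper": 4},
  {"offset": [0, 0.1, 7.7], "rot": [0, 0, 0], "gripper": 3},
  {"offset": [0, 0.1, 7.7], "rot": [0, 0, 0], "gripper": 1},
  {"offset": [0, 0.1, 7.7], "rot": [0, 0, 0], "gripper": 1},
  {"offset": [0, 0.1, 7.7], "rot": [0, 0, 0], "gripper": 1},
  {"offset": [0, 0.1, 7.7], "rot": [0, 0, 0], "gripper": 1},
  {"offset": [0, 0.1, 7.7], "rot": [0, 0, 0], "gripper": 1},
], squeeze=40)

```text
time_s: 12.6
eef_pos: [479.6, 53.4, 154.5]
ee_rot: [0.001, 0.744, 0.668, 0.001]
force: [0.0, 0.3, 7.3]
grip_width: 0.194
grip_force: 39.2
```

```bash
python3 - <<'E'
import numpy as np
for k in range(0,25):
    t=np.radians(7.5*k); print(k,round(7*(1-np.cos(t)),2),round(-7*np.sin(t),2))
E
```

```text
0 0.0 -0.0
1 0.06 -0.91
2 0.24 -1.81
3 0.53 -2.68
4 0.94 -3.5
5 1.45 -4.26
6 2.05 -4.95
7 2.74 -5.55
8 3.5 -6.06
9 4.32 -6.47
10 5.19 -6.76
11 6.09 -6.94
12 7.0 -7.0
13 7.91 -6.94
14 8.81 -6.76
15 9.68 -6.47
16 10.5 -6.06
17 11.26 -5.55
18 11.95 -4.95
19 12.55 -4.26
20 13.06 -3.5
21 13.47 -2.68
22 13.76 -1.81
23 13.94 -0.91
24 14.0 -0.0
```

Request:
step_arm([
  {"offset": [0, 0, -0.4], "rot": [0, 0, 0], "gripper": 1},
  {"offset": [0, 0.06, -0.91], "rot": [0, 0, 0], "gripper": 1},
  {"offset": [0, 0.24, -1.81], "rot": [0, 0, 0], "gripper": 1},
  {"offset": [0, 0.53, -2.68], "rot": [0, 0, 0], "gripper": 1},
  {"offset": [0, 0.94, -3.5], "rot": [0, 0, 0], "gripper": 1},
  {"offset": [0, 1.45, -4.26], "rot": [0, 0, 0], "gripper": 1},
  {"offset": [0, 2.05, -4.95], "rot": [0, 0, 0], "gripper": 1},
  {"offset": [0, 2.05, -4.95], "rot": [0, 0, 0], "gripper": 1},
])

```text
time_s: 13.4
eef_pos: [500.1, 51.2, 204.0]
ee_rot: [0.0, 0.744, 0.668, 0.0]
force: [-2.1, -0.3, 4.5]
grip_width: 0.195
grip_force: 40.3
```

Request:
step_arm([
  {"offset": [0, 0.69, -0.6], "rot": [0, 0, 0], "gripper": 1},
  {"offset": [0, 1.45, -1.11], "rot": [0, 0, 0], "gripper": 1},
  {"offset": [0, 2.27, -1.52], "rot": [0, 0, 0], "gripper": 1},
  {"offset": [0, 3.14, -1.81], "rot": [0, 0, 0], "gripper": 1},
  {"offset": [0, 4.04, -1.99], "rot": [0, 0, 0], "gripper": 1},
  {"offset": [0, 4.95, -2.05], "rot": [0, 0, 0], "gripper": 1},
  {"offset": [0, 5.86, -1.99], "rot": [0, 0, 0], "gripper": 1},
  {"offset": [0, 6.76, -1.81], "rot": [0, 0, 0], "gripper": 1},
  {"offset": [0, 7.63, -1.52], "rot": [0, 0, 0], "gripper": 1},
  {"offset": [0, 8.45, -1.11], "rot": [0, 0, 0], "gripper": 1},
  {"offset": [0, 9.21, -0.6], "rot": [0, 0, 0], "gripper": 1},
  {"offset": [0, 9.9, 0], "rot": [0, 0, 0], "gripper": 1},
])

```text
time_s: 14.6
eef_pos: [598.6, 40.7, 203.8]
ee_rot: [0.001, 0.744, 0.668, 0.001]
force: [-1.5, 1.1, 3.7]
grip_width: 0.192
grip_force: 40.4
```

Request:
step_arm([
  {"offset": [0, 0.6, 0.69], "rot": [0, 0, 0], "gripper": 1},
  {"offset": [0, 1.11, 1.45], "rot": [0, 0, 0], "gripper": 1},
  {"offset": [0, 1.52, 2.27], "rot": [0, 0, 0], "gripper": 1},
  {"offset": [0, 1.81, 3.14], "rot": [0, 0, 0], "gripper": 1},
  {"offset": [0, 1.99, 4.04], "rot": [0, 0, 0], "gripper": 1},
  {"offset": [0, 2.05, 4.95], "rot": [0, 0, 0], "gripper": 1},
  {"offset": [0, 2.05, 5.1], "rot": [0, 0, 0], "gripper": 1},
  {"offset": [0, 2.05, 5.2], "rot": [0, 0, 0], "gripper": 1},
  {"offset": [0, 2.05, 5.2], "rot": [0, 0, 0], "gripper": 1},
])

```text
time_s: 15.5
eef_pos: [618.8, 38.5, 153.5]
ee_rot: [0.001, 0.744, 0.668, 0.001]
force: [-5.5, 3.0, 24.1]
grip_width: 0.196
grip_force: 42.8
```

Stop reached (24 N). Checking while it holds.

```bash
python3 - <<'E'
from h import *
a=capture("scene"); t=capture("top"); im=np.hstack([cv2.resize(x,(400,300),interpolation=cv2.INTER_CUBIC) for x in (a["color"][150:246,230:358],t["color"][150:246,140:268])])
cv2.imwrite("pics/9.png",im[:,:,::-1])
P=cloud(a);hsv=cv2.cvtColor(a["color"],cv2.COLOR_RGB2HSV)
k=(cv2.inRange(hsv,np.array((0,150,50)),np.array((6,255,255)))>0)&(np.hypot(P[...,0]-619,P[...,1]-42)<60)
print(k.sum(),np.nanpercentile(P[k],[5,50,95],axis=0).round(1).tolist()); print(sense()["force"],sense()["time_s"])
E
```

```text
23 [[622.2, 51.7, 99.7], [624.8, 64.0, 106.2], [630.5, 71.8, 110.0]]
[-3.65194749  3.12871968 23.98015183] 15.6
```

View pics/9.png

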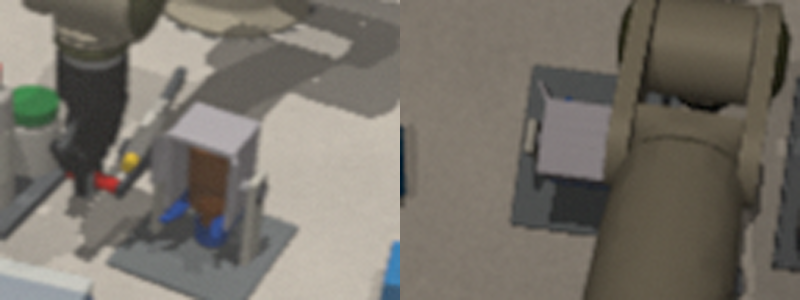

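Request:
step_arm([
  {"offset": [0, 0, 0.1], "rot": [0, 0, 0], "gripper": 1},
  {"offset": [0, 0, 0.1], "rot": [0, 0, 0], "gripper": 1},
  {"offset": [0, 0, 0.1], "rot": [0, 0, 0], "gripper": 1},
  {"offset": [0, 0, 0.1], "rot": [0, 0, 0], "gripper": 1},
  {"offset": [0, 0, 0.1], "rot": [0, 0, 0], "gripper": 1},
  {"offset": [0, 0, 0.1], "rot": [0, 0, 0], "gripper": 1},
  {"offset": [0, 0, 0.1], "rot": [0, 0, 0], "gripper": 1},
  {"offset": [0, 0, 0.1], "rot": [0, 0, 0], "gripper": 1},
  {"offset": [0, 0, 0.1], "rot": [0, 0, 0], "gripper": 1},
  {"offset": [0, 0, 0.1], "rot": [0, 0, 0], "gripper": 1},
])

```text
time_s: 16.6
eef_pos: [618.8, 38.5, 153.4]
ee_rot: [0.001, 0.744, 0.668, 0.001]
force: [-7.5, 2.5, 29.3]
grip_width: 0.198
grip_force: 43.5
```

The cradle floor faces up at (215,120) on the left, with the bottle inverted and the cap at the bottom at (212,235). It has been at the stop ~1.4 s; holding ~0.7 s more, then cranking back.

Request:
step_arm([
  {"offset": [0, 0, 0], "rot": [0, 0, 0], "gripper": 1},
  {"offset": [0, 0, 0], "rot": [0, 0, 0], "gripper": 1},
  {"offset": [0, 0, 0], "rot": [0, 0, 0], "gripper": 1},
  {"offset": [0, 0, 0], "rot": [0, 0, 0], "gripper": 1},
  {"offset": [0, 0, 0], "rot": [0, 0, 0], "gripper": 1},
  {"offset": [0, 0, 0], "rot": [0, 0, 0], "gripper": 1},
  {"offset": [0, -0.06, -1.26], "rot": [0, 0, 0], "gripper": 1},
  {"offset": [0, -0.24, -2.16], "rot": [0, 0, 0], "gripper": 1},
  {"offset": [0, -0.53, -3.03], "rot": [0, 0, 0], "gripper": 1},
  {"offset": [0, -0.94, -3.85], "rot": [0, 0, 0], "gripper": 1},
  {"offset": [0, -1.45, -4.61], "rot": [0, 0, 0], "gripper": 1},
  {"offset": [0, -2.05, -5.3], "rot": [0, 0, 0], "gripper": 1},
])

```text
time_s: 17.8
eef_pos: [598.5, 40.5, 203.1]
ee_rot: [0.001, 0.744, 0.668, 0.001]
force: [7.3, 1.9, 2.5]
grip_width: 0.198
grip_force: 40.8
```

Request:
step_arm([
  {"offset": [0, -0.69, -0.6], "rot": [0, 0, 0], "gripper": 1},
  {"offset": [0, -1.45, -1.11], "rot": [0, 0, 0], "gripper": 1},
  {"offset": [0, -2.27, -1.52], "rot": [0, 0, 0], "gripper": 1},
  {"offset": [0, -3.14, -1.81], "rot": [0, 0, 0], "gripper": 1},
  {"offset": [0, -4.04, -1.99], "rot": [0, 0, 0], "gripper": 1},
  {"offset": [0, -4.95, -2.05], "rot": [0, 0, 0], "gripper": 1},
  {"offset": [0, -5.86, -1.99], "rot": [0, 0, 0], "gripper": 1},
  {"offset": [0, -6.76, -1.81], "rot": [0, 0, 0], "gripper": 1},
  {"offset": [0, -7.63, -1.52], "rot": [0, 0, 0], "gripper": 1},
  {"offset": [0, -8.45, -1.11], "rot": [0, 0, 0], "gripper": 1},
  {"offset": [0, -9.21, -0.6], "rot": [0, 0, 0], "gripper": 1},
  {"offset": [0, -9.9, 0], "rot": [0, 0, 0], "gripper": 1},
])

```text
time_s: 19.0
eef_pos: [498.8, 51.2, 202.3]
ee_rot: [-0.0, 0.744, 0.668, -0.0]
force: [4.2, 1.0, 1.1]
grip_width: 0.194
grip_force: 40.8
```

Request:
step_arm([
  {"offset": [0, -0.6, 0.69], "rot": [0, 0, 0], "gripper": 1},
  {"offset": [0, -1.11, 1.45], "rot": [0, 0, 0], "gripper": 1},
  {"offset": [0, -1.52, 2.27], "rot": [0, 0, 0], "gripper": 1},
  {"offset": [0, -1.81, 3.14], "rot": [0, 0, 0], "gripper": 1},
  {"offset": [0, -1.99, 4.04], "rot": [0, 0, 0], "gripper": 1},
  {"offset": [0, -2.05, 4.95], "rot": [0, 0, 0], "gripper": 1},
  {"offset": [0, -2.05, 5.1], "rot": [0, 0, 0], "gripper": 1},
  {"offset": [0, -2.05, 5.2], "rot": [0, 0, 0], "gripper": 1},
  {"offset": [0, -2.05, 5.2], "rot": [0, 0, 0], "gripper": 1},
])

```text
time_s: 19.9
eef_pos: [479.7, 53.3, 153.3]
ee_rot: [0.001, 0.744, 0.668, 0.001]
force: [-7.1, 0.0, 34.3]
grip_width: 0.193
grip_force: 44.1
```

Request:
step_arm([
  {"offset": [0, 0, -0.1], "rot": [0, 0, 0], "gripper": 1},
  {"offset": [0, 0, -0.1], "rot": [0, 0, 0], "gripper": 4},
  {"offset": [0, 0, -0.1], "rot": [0, 0, 0], "gripper": 5},
  {"offset": [0, 0, -0.1], "rot": [0, 0, 0], "gripper": 5},
  {"offset": [0, 0, -0.1], "rot": [0, 0, 0], "gripper": 5},
  {"offset": [0, 0, -2], "rot": [0, 0, 0], "gripper": 5},
  {"offset": [0, 0, -5], "rot": [0, 0, 0], "gripper": 5},
  {"offset": [0, 0, -9], "rot": [0, 0, 0], "gripper": 5},
  {"offset": [0, -5, -13], "rot": [0, 0, 0], "gripper": 5},
  {"offset": [0, -8, -16], "rot": [0, 0, 0], "gripper": 5},
  {"offset": [0, -8, -16], "rot": [0, 0, 0], "gripper": 5},
  {"offset": [0, -8, -16], "rot": [0, 0, 0], "gripper": 5},
])

```text
time_s: 21.1
eef_pos: [399.3, 62.2, 311.5]
ee_rot: [0.001, 0.744, 0.668, 0.001]
force: [0.8, 0.4, -0.5]
grip_width: 0.587
grip_force: 0.0
```

```bash
python3 - <<'E'
from h import *
s=sense();a=capture("scene"); t=capture("top"); im=np.hstack([cv2.resize(x,(400,300),interpolation=cv2.INTER_CUBIC) for x in (a["color"][150:246,190:318],t["color"][150:261,170:318])])
cv2.imwrite("pics/10.png",im[:,:,::-1])
P=cloud(t);hsv=cv2.cvtColor(t["color"],cv2.COLOR_RGB2HSV)
k=(cv2.inRange(hsv,np.array((0,150,50)),np.array((8,255,255)))>0)&(np.hypot(P[...,0]-480,P[...,1]-58)<60)
print(k.sum(),np.nanpercentile(P[k],[5,50,95],axis=0).round(1).tolist())
k=(np.hypot(P[...,0]-562,P[...,1]-155)<15)&(P[...,2]>165); print(k.sum(),np.nanpercentile(P[k],[5,50,95],axis=0).round(1).tolist())
print(s["eef_pos"],s["force"],s["time_s"])
E
```

```text
89 [[475.0, 32.7, 97.2], [483.2, 57.1, 106.7], [489.8, 86.3, 111.4]]
83 [[550.5, 143.4, 172.9], [562.4, 154.9, 177.0], [574.2, 166.8, 180.6]]
[399.29949475  62.2082628  311.53807579] [ 0.78809046  0.44802384 -0.51913995] 21.1
```

View pics/10.png

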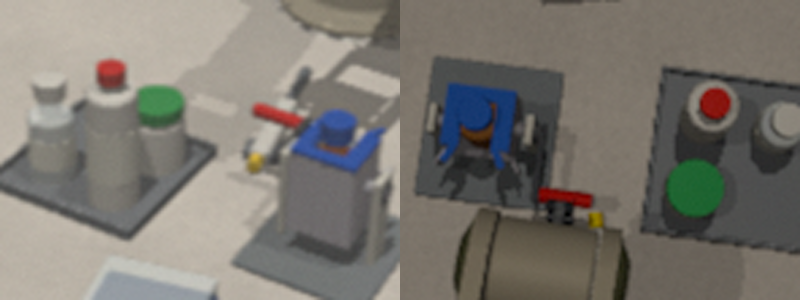

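The bottle stands upright in the cradle (cap at (338,127) left and (475,110) right). The cap top is at z = 177 and the crank is back at its start. The other bottles have not moved.

```bash
python3 -c "
from rig import *
print(finish_job())"
```

```text
the job is handed in; nothing more can be done
None
```

The amber bottle was put in the cradle, turned fully upside down for about two seconds, and cranked back upright; the bystanders in the last pictures had not moved, and the job was handed in at about 21 s of robot time, with no verdict returned.

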